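Fetch the stray ferrules from behind the whetstones

ROBOT

A 6-joint arm with a two-finger parallel gripper is mounted at the origin on a cart in front of the work surface, level with it; the furniture and walls round the work are solid. World frame = base frame: x ahead of the robot, y to its left, z up, the work surface at z = 0. Lengths are in mm, angles in degrees, forces in N, time in s.
With the tool pointing down it reaches from about 300 to 850 mm from the base axis. Payload 4.2 kg.
Tool frame: the origin (TCP) lies on the centre line of the jaws, within the pads' length; the fingertips stand 14 mm ahead of it and the grasp point (between the pads) lies 5 mm behind it; z points along the fingers, y is the line along which they close (so a half turn about z gives the same grasp; the last joint's range is limited). The gripper opens to 91 mm and grips with 3 to 60 N. Pads are 32 mm wide; open, the fingers measure 118 mm over their backs; the gripper's body (76 mm by 178 mm) begins 60 mm behind the grasp point.
Start: joints at [70.245, 18.312, 89.639, -0, 72.044, -1.146], TCP at [183.496, 544.95, 227.976] pointing down, gripper open.
Joint ranges: [-177.97, 177.97], [-48.28, 115.42], [12.27, 149.76], [-77.06, 257.06], [2.81, 150.46], [-146.56, 146.56]. Speed limits (degrees/s): [147.25, 147.25, 180, 180, 180, 180].

INTERFACE

Orientations are given as [roll, pitch, yaw] about the fixed x, y, z axes, in that order (R = Rz(yaw) Ry(pitch) Rx(roll)).
In Python, from workcell import env gives the robot as it stands.
- The arm moves only by the tool arm_command, never from a script. Its argument "motion" is a list of rows, each an object with "offset": the shift along the tool's x, y, z in m, a list of three; "spin": the turn about the tool's z in rad. In form: [{"offset": [tx, ty, tz], "spin": spin}, ...]. A call has 1 to 5 rows; each row shifts and turns the commanded pose from where the row before left it, along the tool's axes as they then stand; what a row does not reach is not made up. A row lasts 1/8 s, in which the tool goes at most 62.5 mm and 10.7 degrees, less where a joint would pass 70% of its speed; a pose out of reach is approached as far as the arm can. A call with a gripper value outside its range is refused whole. "jaw" is the finger opening in m, from 0 to 0.0912, set as the call begins (left out, the last holds). The fingers move at their own pace and stop on an object; "newtons" is the grip in N (left out, the last holds). Time passes only in rows, so rows that do not move let the fingers close. It gives the time, the measured TCP pose, the force, the opening and the grip force at its end, in the units of the state.
- env.state(): the state, without advancing time (a new reading comes with each control period).
- env.grab_frame(name): name is "scene" or "side" or "wrist"; returns (picture, depth): 480x640x3 uint8, blue, green, red; 480x640 float32, mm along the optical axis (not along the pixel's ray), 0 where there is no reading.
- env.camera_model(name): a dict with "fx", "fy", "cx", "cy" (pixels), "eye" and "rotation" of the camera in the world; the wrist camera has in their place "hand_eye" (4x4, takes a point from camera to tool coordinates, whose origin is the TCP and whose axes are the flange's). Camera axes: x right, y down, z forward; pixel columns grow to the right and rows downward; lengths in mm; the calibration is good to about 2 mm. A picture is of the moment at which its call begins: read the wrist's pose just before it. camera_model takes no time and is no camera call.
- env.job_done(): hands the job in; it is judged then, once.
Trained networks look in the newest picture that a camera, given by its name, has taken for a name from the list of things; names that differ only in an ending like _2 or _b are one class to them, and where a whole thing is asked for, a point or a joint stands for the part that bears it (a point fixed in the world has none). Each returns a list of dicts, best first, with "score" (0 to 1); they miss things now and then, are a little off and sometimes report something else, mostly with a low value. They report only what shows in the picture. A call takes as long as a camera call. They do not tell look-alikes from the thing itself.
- env.boxes_of(camera, target): "bbox" ([left, top, right, bottom] in pixels, round what is visible of it).
- env.pinpoint(camera, target): "location" ([column, row] in pixels: a listed point, or the origin of a listed thing).
The state is a dict: "time_s": time; "qpos": joint angles; "qvel": joint speeds; "effort": joint torques, N m; "ee_pos": TCP position; "ee_rot": TCP orientation; "force": force on the tool from outside, world axes, zero at the start; "torque": the same for the moment, N m; "gripper_width": finger opening in mm; "gripper_force": force on a finger pad.
Only numpy, scipy, OpenCV 4.12 (cv2) and the standard library are available. Lean on these libraries where they do the work, as an engineer would, in place of code of your own. Each camera call takes 0.05 s, during which the arm holds its last target. There are 200 camera calls.

TASK

A black and a cream ferrule have strayed into the back corners of the wooden whetstone tray, behind the green and the grey stone. First lift both stones out and lay them flat side by side on the blue mat, and only when both lie there drop the two ferrules, one at a time, through the neck of the jar with the orange mouth; then lay each stone back flat in the tray in the very place where it lay before. Leave the loupe in the tray and the two markers where they are.

Things in the scene. Friction and masses are not known exactly. Their poses are not given: they have to be found in the camera images.
- stone_tray: Brown wooden tray, fixed, 128 (x) by 256 mm (y); origin at the centre of its underside, x to its back. Floor 6 mm thick; rims 8 mm thick and 20 mm high at the back (+x) and sides, front open. The stones lie end to end at x -29, y +-58 mm, 12 mm apart; a ferrule stands 4 to 7 mm behind each one's outer half (x 10, y +-98), 8 mm from the side rim, 34 mm from the back rim.
- green_stone_center (a point): Centre (half-way up) of the green whetstone, a block 46 (x) x 108 (y) x 22 mm high; y is its long axis, z up. Lies flat in the tray at the start.
- grey_stone_center (a point): Centre (half-way up) of the grey whetstone, a block 40 (x) x 100 (y) x 18 mm high; y is its long axis, z up. Lies flat in the tray at the start.
- black_ferrule_center (a point): Centre (half-way up) of the black ferrule, a short thick-walled tube 23 mm across and 22 mm high, standing upright (z along its axis).
- cream_ferrule_center (a point): Centre (half-way up) of the cream ferrule, a short thick-walled tube 23 mm across and 22 mm high, standing upright (z along its axis).
- blue_mat: Blue mat, fixed flat on the table, 165 (x) x 130 (y) x 4 mm thick; origin at the centre of its underside. Both stones fit on it side by side, their long axes along its y, with centres 38 mm to either side of its middle in x.
- jar_mouth (a point): Centre of the rim of the fixed jar's orange funnel mouth, 104 mm above the table, z up. The opening is 64 mm wide at the rim and narrows over 20 mm to a neck 38 mm wide and 10 mm long; below it is the round white body, 90 mm across outside, 82 mm inside, 60 mm high, with its inner floor 5 mm above the table.
- eye_loupe_center (a point): Centre of the black eye loupe, a ring 37 mm across and 22 mm high, standing in the tray; to be left alone.
- red_marker_center (a point): Centre of a white felt marker with a red cap, 124 mm long, 13 mm thick, lying on the table behind the tray; to be left alone.
- black_marker_center (a point): Centre of a white felt marker with a black cap, 124 mm long, 13 mm thick, lying along the front edge of the table; to be left alone.
There are look-alikes about, which are no part of the job. There is more than one size of the part that bears cream_ferrule_center; the job needs the smaller.

How it is judged (in metres and radians):
On the way, in this order (a step that is already met when the one before it is completed fails the run):
1. both stones lie flat and at rest on the blue mat, the ferrules still where they were (within 20 mm) in the tray (x of green_stone_center in the frame of blue_mat between -0.0825 and 0.0825 m and y of green_stone_center in the frame of blue_mat between -0.065 and 0.065 m and z of each of green_stone_center, grey_stone_center in the frame of blue_mat below 0.019 m and angle between each of green_stone_center, grey_stone_center's own z axis and vertical below 0.12 rad and linear speed of each of green_stone, grey_stone below 0.02 m/s and x of grey_stone_center in the frame of blue_mat between -0.0825 and 0.0825 m and y of grey_stone_center in the frame of blue_mat between -0.065 and 0.065 m and distance of each of black_ferrule_center, cream_ferrule_center from where it was at the start of the episode below 0.02 m), for 0.2 s.
2. both ferrules lie inside the jar's body, below its neck, while both stones still lie on the mat (horizontal distance between each of black_ferrule_center, cream_ferrule_center and jar_mouth below 0.042 m and height (world z) of each of black_ferrule_center, cream_ferrule_center below 0.058 m and linear speed of each of black_ferrule, cream_ferrule below 0.03 m/s and x of green_stone_center in the frame of blue_mat between -0.0825 and 0.0825 m and y of green_stone_center in the frame of blue_mat between -0.065 and 0.065 m and z of each of green_stone_center, grey_stone_center in the frame of blue_mat below 0.019 m and angle between each of green_stone_center, grey_stone_center's own z axis and vertical below 0.12 rad and linear speed of each of green_stone, grey_stone below 0.02 m/s and x of grey_stone_center in the frame of blue_mat between -0.0825 and 0.0825 m and y of grey_stone_center in the frame of blue_mat between -0.065 and 0.065 m), for 0.2 s.
At the end, for the whole second after the job is handed in: Each stone lies flat, released and at rest in the tray, its centre within 12 mm of where it was at the start and its long axis within 0.15 rad of the tray's; both ferrules are inside the jar, below its neck, at rest (distance of each of green_stone_center, grey_stone_center from where it was at the start of the episode below 0.012 m and angle between the y axis of each of green_stone, grey_stone and the y axis of stone_tray, either way round below 0.15 rad and angle between each of green_stone_center, grey_stone_center's own z axis and vertical below 0.08 rad and linear speed of each of green_stone, grey_stone below 0.01 m/s and contact force between the fingers and green_stone below 0.2 N and contact force between the fingers and grey_stone below 0.2 N and horizontal distance between each of black_ferrule_center, cream_ferrule_center and jar_mouth below 0.042 m and height (world z) of each of black_ferrule_center, cream_ferrule_center below 0.058 m and linear speed of each of black_ferrule, cream_ferrule below 0.03 m/s); the robot touches nothing.
It fails at once if the loupe is moved more than 20 mm (distance of eye_loupe_center from where it was at the start of the episode above 0.02 m).
It fails at once if the red-capped marker is moved more than 20 mm (distance of red_marker_center from where it was at the start of the episode above 0.02 m).
It fails at once if the black-capped marker is moved more than 20 mm (distance of black_marker_center from where it was at the start of the episode above 0.02 m).
It also fails if it takes over 134 s, if anything falls off the work surface, if the arm or the gripper's body presses on something with over 40 N, if the wrist force passes 120 N, or if a joint passes its speed limit or range.

## Working session

There is one attempt and no reset: what is moved stays moved. The work goes in short steps, Python scripts to look and compute and a tool call to move; the robot and the scene stay as the last step left them, time stands still between calls to the robot, and variables do not carry over. Pictures are saved under pics/ and viewed, at most 14 in all, crops included, and the job is handed in when it is done.

Besides the shell and the picture viewer there is one more tool, called after "Request:" as name(argument=value, ...), one argument or row to a line, values as JSON. arm_command: Moves the arm, as the interface text tells. Its arguments: {"type":"object","properties":{"motion":{"type":"array"},"jaw":{"type":"number"},"newtons":{"type":"number"}},"required":["motion"]}

```bash
mkdir -p pics; ls
cat > h.py <<'E'
import numpy as np, cv2
from scipy.spatial.transform import Rotation as R
from workcell import env
def cam(name, st=None):
    m=env.camera_model(name)
    if 'hand_eye' in m:
        st=st or env.state(); T=np.eye(4); T[:3,:3]=R.from_euler('xyz',st['ee_rot'],degrees=True).as_matrix(); T[:3,3]=st['ee_pos']
        T=T@np.array(m['hand_eye'])
        return m,T[:3,:3],T[:3,3]
    return m,np.array(m['rotation']),np.array(m['eye'])
def on_plane(c,px,z):
    m,Rm,e=c
    d=Rm@np.array([(px[0]-m['cx'])/m['fx'],(px[1]-m['cy'])/m['fy'],1])
    return e+d*(z-e[2])/d[2]
def cloud(c,depth):
    m,Rm,e=c
    v,u=np.mgrid[:480,:640]
    P=np.stack([(u-m['cx'])/m['fx']*depth,(v-m['cy'])/m['fy']*depth,depth],-1)
    W=P@Rm.T+e; W[depth==0]=np.nan
    return W
E
python3 - <<'E'
from h import *
print(env.state())
T={'green_stone_center':17,'grey_stone_center':15,'black_ferrule_center':17,'cream_ferrule_center':17,'blue_mat':0,'jar_mouth':104,'stone_tray':0,'eye_loupe_center':17,'red_marker_center':6,'black_marker_center':6}
for n in ['scene','side']:
    c=cam(n); p,d=env.grab_frame(n); cv2.imwrite(f'pics/{n}0.png',p); np.save(f'{n}0.npy',d)
    m=c[0];print(n,m['fx'],c[2].round(),c[1].round(2).tolist())
    for t,z in T.items():
        for r in env.pinpoint(n,t)[:4]: print(t,round(r['score'],2),np.round(r['location']),on_plane(c,r['location'],z).round(1))
print(env.camera_model('wrist'))
E
```

```text
pics
{'time_s': 0.0, 'qpos': array([ 7.02450338e+01,  1.83519008e+01,  8.97075035e+01, -9.08924955e-04,
        7.20434328e+01, -1.14604033e+00]), 'qvel': array([-0.09351522,  0.06577767, -0.02768111, -0.02146816,  0.05259482,
       -0.06105567]), 'effort': array([-6.34901662e-04, -4.12461913e+01, -2.31970274e+01,  7.25970813e-02,
        4.58347437e-02, -1.82303966e-04]), 'ee_pos': array([183.32657767, 544.47716447, 227.11022106]), 'ee_rot': array([-1.79897166e+02, -1.19285326e-03,  1.61391354e+02]), 'force': array([0.15039418, 0.4272797 , 0.12171847]), 'torque': array([0.03142791, 0.02985584, 0.05018226]), 'gripper_force': 0.0, 'gripper_width': 91.21955813327018}
scene 578.6919924648639 [ -71. -262.  742.] [-134.39, 0.02, -62.82]Traceback (most recent call last):
  File "<stdin>", line 8, in <module>
  File "h.py", line 14, in on_plane
    return e+d*(z-e[2])/d[2]
                        ~^^^
IndexError: invalid index to scalar variable.
```

```bash
sed -i "s/return m,np.array(m\['rotation'\]),/return m,R.from_euler('xyz',m['rotation'],degrees=True).as_matrix(),/" h.py
python3 - <<'E'
from h import *
T={'green_stone_center':17,'grey_stone_center':15,'black_ferrule_center':17,'cream_ferrule_center':17,'blue_mat':0,'jar_mouth':104,'stone_tray':0,'eye_loupe_center':17,'red_marker_center':6,'black_marker_center':6}
for n in ['scene','side']:
    c=cam(n); p,d=env.grab_frame(n); cv2.imwrite(f'pics/{n}0.png',p); np.save(f'{n}0.npy',d)
    m=c[0];print(n,m['fx'],c[2].round(),m['rotation'])
    for t,z in T.items():
        for r in env.pinpoint(n,t)[:4]: print(t,round(r['score'],2),np.round(r['location']),on_plane(c,r['location'],z).round(1))
print(env.camera_model('wrist'))
E
```

```text
scene 578.6919924648639 [ -71. -262.  742.] [-1.34388345e+02  1.50466416e-02 -6.28179684e+01]
grey_stone_center 0.83 [343. 282.] [511.8  -6.1  15. ]
cream_ferrule_center 0.7 [285. 229.] [578.5 143.4  17. ]
cream_ferrule_center 0.57 [339. 338.] [405.9 -50.2  17. ]
blue_mat 0.73 [198. 240.] [495.8 280.    0. ]
stone_tray 0.88 [327. 266.] [544.6  40.6   0. ]
eye_loupe_center 0.57 [337. 250.] [572.2  34.8  17. ]
red_marker_center 0.61 [322. 201.] [689.1 123.7   6. ]
black_marker_center 0.71 [252. 313.] [393.1  99.5   6. ]
side 542.0347847894343 [ 501. -633.  588.] [-1.25979119e+02  4.30606150e-02 -2.73063284e+00]
green_stone_center 0.93 [313. 256.] [521.7 105.   17. ]
grey_stone_center 0.83 [310. 303.] [512.  -11.2  15. ]
grey_stone_center 0.4 [407. 252.] [685.4 111.   15. ]
black_ferrule_center 0.72 [331. 322.] [542.5 -56.   17. ]
cream_ferrule_center 0.78 [244. 324.] [414.  -54.1  17. ]
cream_ferrule_center 0.55 [342. 242.] [575.  144.4  17. ]
blue_mat 0.62 [298. 212.] [496.7 271.8   0. ]
jar_mouth 0.82 [276. 340.] [ 467.8 -171.9  104. ]
jar_mouth 0.56 [331. 285.] [540.9 -72.7 104. ]
stone_tray 0.65 [332. 285.] [551.6  46.8   0. ]
eye_loupe_center 0.67 [350. 280.] [579.9  39.4  17. ]
red_marker_center 0.89 [408. 254.] [689.4 116.8   6. ]
black_marker_center 0.59 [233. 264.] [383.1 105.1   6. ]
{'fx': 402.4621584616738, 'fy': 402.4621584616738, 'cx': 321.0160620435891, 'cy': 244.28599916960596, 'hand_eye': array([[ 5.92956048e-04, -9.70989088e-01, -2.39123063e-01,
         6.74854524e+01],
       [ 9.99999824e-01,  5.79739962e-04,  1.25603808e-04,
        -2.91372716e-01],
       [ 1.66692686e-05, -2.39123095e-01,  9.70989261e-01,
        -1.55540254e+02],
       [ 0.00000000e+00,  0.00000000e+00,  0.00000000e+00,
         1.00000000e+00]])}
```

View pics/scene0.png

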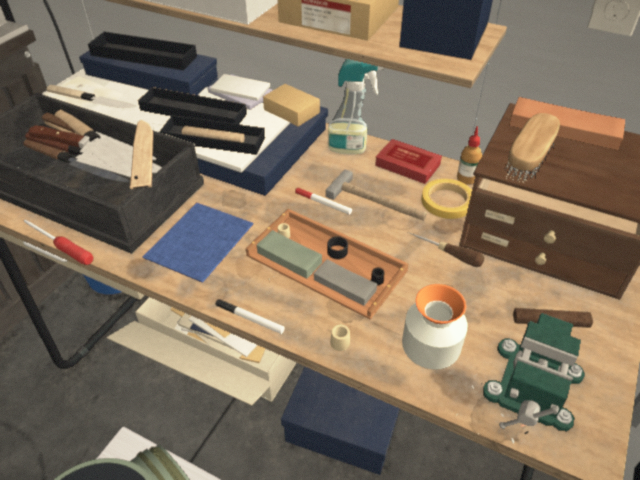

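View pics/side0.png

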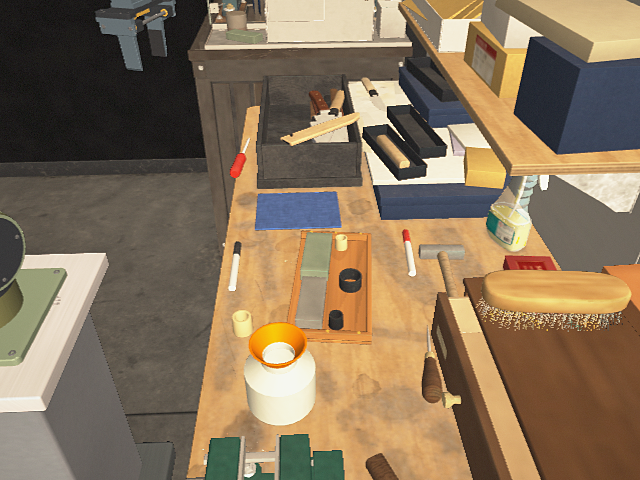

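The scene view shows the tray (cx 327, cy 266) with the green stone at left and the grey stone at right. The small cream ferrule is at (285,229) and the black one at (378,275). The jar is at (437,325) and the mat at (198,240). The large cream look-alike stands on the table at (340,337). Next I'll move the wrist camera above the tray.

Request:
arm_command(
  motion=[
    {"offset": [0, 0, -0.01], "spin": 0.178},
    {"offset": [0, 0, -0.01], "spin": 0.178},
    {"offset": [0, 0, -0.01], "spin": 0.178},
    {"offset": [0, 0, -0.01], "spin": 0.178},
  ],
  jaw=0.07,
  newtons=25,
)

```text
time_s: 1.7
ee_pos: [183.5, 544.9, 268.3]
ee_rot: [180.0, -0.0, 120.3]
force: [0.6, 0.5, 0.3]
gripper_width: 70.0
gripper_force: 0.0
```

Request:
arm_command(
  motion=[
    {"offset": [0, 0, 0], "spin": 0.178},
    {"offset": [0, 0, 0], "spin": 0.178},
    {"offset": [0, 0, 0], "spin": 0.178},
  ],
)

```text
time_s: 2.08
ee_pos: [183.5, 544.9, 268.0]
ee_rot: [180.0, -0.0, 89.7]
force: [0.6, 0.3, 0.9]
gripper_width: 70.1
gripper_force: 0.0
```

Request:
arm_command(
  motion=[
    {"offset": [-0.039, 0.03, 0], "spin": 0},
    {"offset": [-0.039, 0.03, 0], "spin": 0},
    {"offset": [-0.039, 0.03, 0], "spin": 0},
    {"offset": [-0.039, 0.03, 0], "spin": 0},
  ],
)

```text
time_s: 2.58
ee_pos: [304.3, 387.7, 268.1]
ee_rot: [180.0, -0.0, 90.0]
force: [1.2, -0.3, 0.1]
gripper_width: 70.0
gripper_force: 0.0
```

Request:
arm_command(
  motion=[
    {"offset": [-0.039, 0.03, 0], "spin": 0},
    {"offset": [-0.039, 0.03, 0], "spin": 0},
    {"offset": [-0.039, 0.03, 0], "spin": 0},
    {"offset": [-0.039, 0.03, 0], "spin": 0},
  ],
)

```text
time_s: 3.08
ee_pos: [424.3, 231.6, 268.2]
ee_rot: [180.0, -0.0, 90.0]
force: [1.0, -0.3, -0.7]
gripper_width: 69.8
gripper_force: 0.0
```

Request:
arm_command(
  motion=[
    {"offset": [-0.039, 0.03, 0], "spin": 0},
    {"offset": [-0.039, 0.03, 0], "spin": 0},
    {"offset": [-0.039, 0.03, 0], "spin": 0},
    {"offset": [-0.039, 0.03, 0], "spin": 0},
    {"offset": [0, 0, 0], "spin": 0},
  ],
)

```text
time_s: 3.7
ee_pos: [545.0, 74.6, 267.5]
ee_rot: [180.0, 0.0, 89.8]
force: [0.4, 1.5, 0.1]
gripper_width: 69.7
gripper_force: 0.0
```

Run:
```python
from h import *
st=env.state(); c=cam('wrist',st); p,d=env.grab_frame('wrist'); cv2.imwrite('pics/w1.png',p)
np.savez('w1.npz',p=p,d=d)
T={'green_stone_center':17,'grey_stone_center':15,'black_ferrule_center':17,'cream_ferrule_center':17,'stone_tray':0,'eye_loupe_center':17}
W=cloud(c,d)
for t,z in T.items():
    for r in env.pinpoint('wrist',t)[:2]: print(t,round(r['score'],2),np.round(r['location']),on_plane(c,r['location'],z).round(1))
hsv=cv2.cvtColor(p,cv2.COLOR_BGR2HSV)
for u,v in [(320,200),(320,150),(320,330),(300,240)]: print(u,v,W[v,u].round(1),hsv[v,u])
# elevated tops
for lo,hi in [(25.5,32),(21.5,26),(17,22)]:
    mk=((W[...,2]>lo)&(W[...,2]<hi)&(abs(W[...,0]-550)<110)&(abs(W[...,1]-45)<150)).astype(np.uint8)
    n,l,s,ce=cv2.connectedComponentsWithStats(mk)
    for i in range(1,n):
        if s[i,4]>60:
            q=W[l==i]; print(lo,s[i,4],cv2.minAreaRect(q[:,:2].astype(np.float32)),q[:,2].mean().round(1),hsv[l==i].mean(0).round())
```

```text
green_stone_center 0.98 [302. 179.] [525.9 108.3  17. ]
grey_stone_center 0.71 [293. 286.] [513.8  -5.   15. ]
grey_stone_center 0.61 [166. 184.] [388.8 103.9  15. ]
cream_ferrule_center 0.49 [346. 147.] [569.4 139.1  17. ]
stone_tray 0.73 [326. 235.] [549.9  47.7   0. ]
eye_loupe_center 0.68 [355. 247.] [579.6  38.2  17. ]
320 200 [543.5  88.7  26.4] [ 30  52 185]
320 150 [543.7 136.8  26. ] [ 28  54 190]
320 330 [544.5 105.3 348.3] [ 14  29 134]
300 240 [521.9  42.9   4.1] [ 13 145 240]
25.5 3841 ((526.4722900390625, 106.49658203125), (108.0741195678711, 45.91899108886719), 82.72339630126953) 26.4 [ 30.  54. 186.]
25.5 187 ((571.140625, 142.943115234375), (20.34939956665039, 20.23050880432129), 27.05206871032715) 26.9 [ 26.  72. 247.]
25.5 285 ((577.9982299804688, 38.25311279296875), (36.48474884033203, 36.160274505615234), 21.060914993286133) 26.8 [21. 56. 98.]
21.5 2049 ((526.5488891601562, 108.39832305908203), (83.05811309814453, 46.17655944824219), 82.59671020507812) 25.3 [ 29.  54. 186.]
21.5 1695 ((515.4583129882812, 6.477588653564453), (73.09423828125, 40.009498596191406), 82.73168182373047) 22.4 [ 17.  57. 191.]
17 2426 ((552.8565673828125, 75.5111083984375), (197.0279998779297, 127.07026672363281), 83.347900390625) 18.7 [ 14. 143. 222.]
17 1205 ((514.98974609375, 2.5151100158691406), (66.01085662841797, 39.958255767822266), 82.84658813476562) 21.3 [ 17.  58. 192.]
17 402 ((550.6687622070312, -81.02154541015625), (10.62572956085205, 95.45062255859375), 89.32288360595703) 18.7 [ 14. 146. 216.]
```

View pics/w1.png

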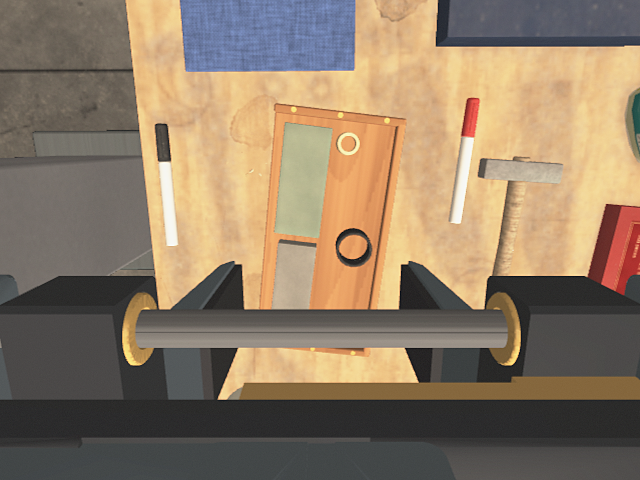

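The wrist picture shows the green stone at (302,179), the cream ferrule at (347,143) and the loupe at (354,247). The grey stone is partly hidden behind the gripper. The fits agree with the given layout: tray yaw is about −7.3° and its centre is near (548, 45). I'll grasp the green stone next.

Request:
arm_command(
  motion=[
    {"offset": [0.032, -0.0185, 0.04], "spin": 0},
    {"offset": [0, 0, 0.04], "spin": 0.124},
    {"offset": [0, 0, 0.05], "spin": 0},
    {"offset": [0, 0, 0.05], "spin": 0},
    {"offset": [0, 0, 0], "spin": 0},
  ],
)

```text
time_s: 4.68
ee_pos: [521.9, 109.1, 85.2]
ee_rot: [-179.5, 0.1, 83.0]
force: [0.8, -0.5, 1.2]
gripper_width: 70.0
gripper_force: 0.0
```

Request:
arm_command(
  motion=[
    {"offset": [0, 0, 0.03], "spin": 0},
    {"offset": [0, 0, 0.02], "spin": 0},
    {"offset": [0, 0, 0.01], "spin": 0},
    {"offset": [0, 0, 0.006], "spin": 0},
    {"offset": [0, 0, 0], "spin": 0},
  ],
)

```text
time_s: 5.3
ee_pos: [525.5, 109.1, 22.6]
ee_rot: [179.9, -0.0, 82.9]
force: [0.8, 0.1, -0.2]
gripper_width: 69.8
gripper_force: 0.0
```

Request:
arm_command(
  motion=[
    {"offset": [0, 0, 0], "spin": 0},
    {"offset": [0, 0, 0], "spin": 0},
    {"offset": [0, 0, 0], "spin": 0},
    {"offset": [0, 0, 0], "spin": 0},
    {"offset": [0, 0, 0], "spin": 0},
  ],
  jaw=0.03,
  newtons=40,
)

```text
time_s: 5.92
ee_pos: [525.6, 109.0, 22.3]
ee_rot: [179.9, -0.0, 82.9]
force: [0.8, -1.1, 2.9]
gripper_width: 45.9
gripper_force: 40.0
```

Request:
arm_command(
  motion=[
    {"offset": [0, 0, -0.02], "spin": 0},
    {"offset": [0, 0, -0.04], "spin": 0},
    {"offset": [0, 0, -0.05], "spin": 0},
    {"offset": [0.03, 0, -0.05], "spin": 0},
    {"offset": [0.04, 0, -0.02], "spin": 0},
  ],
)

```text
time_s: 6.55
ee_pos: [534.3, 178.7, 204.6]
ee_rot: [179.8, -0.1, 82.8]
force: [0.6, 0.2, -4.8]
gripper_width: 45.9
gripper_force: 40.0
```

Request:
arm_command(
  motion=[
    {"offset": [0.04, -0.02, 0], "spin": 0},
    {"offset": [0.03, -0.02, 0], "spin": 0},
    {"offset": [0, 0, 0], "spin": 0},
  ],
)

```text
time_s: 6.92
ee_pos: [500.6, 254.4, 200.8]
ee_rot: [-179.8, 0.1, 83.1]
force: [0.3, -1.2, -3.2]
gripper_width: 46.3
gripper_force: 40.0
```

Run:
```python
from h import *
st=env.state(); print(st['ee_pos'],st['ee_rot'],st['gripper_width'],st['force'])
c=cam('wrist',st); p,d=env.grab_frame('wrist'); cv2.imwrite('pics/w2.png',p)
for r in env.pinpoint('wrist','blue_mat')[:2]: print(r['score'],r['location'],on_plane(c,r['location'],0))
hsv=cv2.cvtColor(p,cv2.COLOR_BGR2HSV); W=cloud(c,d)
mk=cv2.inRange(hsv,(105,90,60),(125,255,255)); mk[W[...,2]>12]=0
n,l,s,ce=cv2.connectedComponentsWithStats(mk)
for i in range(1,n):
    if s[i,4]>1500:
        v,u=np.nonzero(l==i); q=np.array([on_plane(c,x,4)[:2] for x in zip(u[::7],v[::7])],np.float32); print(s[i],cv2.minAreaRect(q))
```

```text
[500.59669408 254.37006718 200.75470353] [-1.79822533e+02  6.52985781e-02  8.30885434e+01] 46.28703914407859 [ 0.34319721 -1.23234966 -3.20151818]
[ 209  110  202  167 2304] ((494.766845703125, 277.71783447265625), (162.18927001953125, 127.39968872070312), 0.11167976260185242)
```

View pics/w2.png

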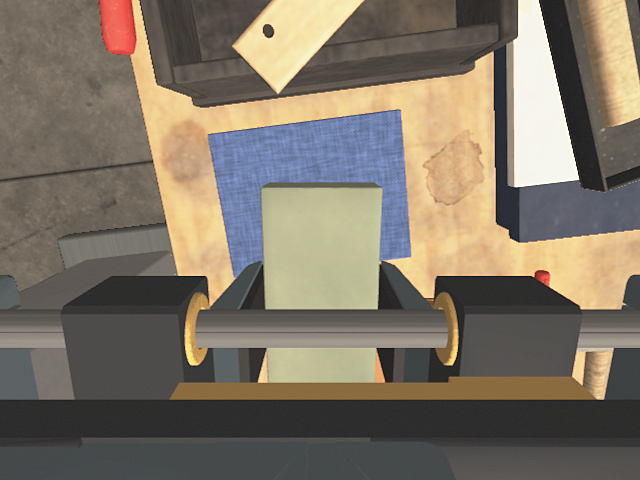

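The picture shows the whole mat behind the held green stone, with corners near (209,133) and (401,110). That puts its centre at about (495, 278) with yaw near 0. I'll place the green stone on the +x half.

Request:
arm_command(
  motion=[
    {"offset": [0, 0, 0], "spin": -0.12},
    {"offset": [0.021, 0.036, 0.03], "spin": 0},
    {"offset": [0, 0, 0.04], "spin": 0},
    {"offset": [0, 0, 0.04], "spin": 0},
    {"offset": [0, 0, 0], "spin": 0},
  ],
)

```text
time_s: 7.65
ee_pos: [536.6, 271.3, 88.4]
ee_rot: [-179.5, 0.2, 89.7]
force: [0.2, -0.8, -2.3]
gripper_width: 45.4
gripper_force: 40.0
```

Request:
arm_command(
  motion=[
    {"offset": [0, 0, 0.03], "spin": 0},
    {"offset": [0, 0, 0.02], "spin": 0},
    {"offset": [0, 0, 0.013], "spin": 0},
    {"offset": [0, 0, 0.006], "spin": 0},
    {"offset": [0, 0, 0], "spin": 0},
  ],
)

```text
time_s: 8.28
ee_pos: [539.2, 273.7, 23.5]
ee_rot: [180.0, -0.0, 89.8]
force: [-0.0, -0.1, -2.8]
gripper_width: 45.5
gripper_force: 40.0
```

Request:
arm_command(
  motion=[
    {"offset": [0, 0, 0.0025], "spin": 0},
    {"offset": [0, 0, 0], "spin": 0},
  ],
)

```text
time_s: 8.52
ee_pos: [538.9, 273.8, 20.9]
ee_rot: [180.0, -0.0, 89.8]
force: [-0.2, -0.7, -3.2]
gripper_width: 45.9
gripper_force: 40.0
```

Request:
arm_command(
  motion=[
    {"offset": [0, 0, 0], "spin": 0},
    {"offset": [0, 0, 0], "spin": 0},
    {"offset": [0, 0, 0], "spin": 0},
  ],
  jaw=0.062,
)

```text
time_s: 8.9
ee_pos: [539.0, 273.8, 20.8]
ee_rot: [180.0, -0.0, 89.8]
force: [0.6, 0.5, 0.3]
gripper_width: 62.1
gripper_force: 0.0
```

Request:
arm_command(
  motion=[
    {"offset": [0, 0, -0.02], "spin": 0},
    {"offset": [0, 0, -0.05], "spin": 0},
    {"offset": [0, 0, -0.05], "spin": 0},
    {"offset": [-0.03, 0, -0.05], "spin": 0.06},
    {"offset": [-0.05, -0.014, 0], "spin": 0.065},
  ],
)

```text
time_s: 9.52
ee_pos: [524.7, 195.6, 195.1]
ee_rot: [179.4, -0.3, 82.6]
force: [-0.3, -1.8, -0.7]
gripper_width: 62.0
gripper_force: 0.0
```

Request:
arm_command(
  motion=[
    {"offset": [-0.045, 0, 0], "spin": 0},
    {"offset": [-0.045, 0, 0], "spin": 0},
    {"offset": [-0.04, 0, 0], "spin": 0},
    {"offset": [0, 0, 0], "spin": 0},
  ],
)

```text
time_s: 10.02
ee_pos: [504.2, 63.8, 190.7]
ee_rot: [180.0, 0.0, 82.4]
force: [0.5, -0.4, 0.1]
gripper_width: 62.2
gripper_force: 0.0
```

```bash
cat > look.py <<'E'
import sys
from h import *
def tops(name='wrist',pic=None,bands=((25.3,32),(20.5,25.3)),box=(400,650,-200,360),pts=()):
    st=env.state(); print(st['time_s'],st['ee_pos'].round(1),st['ee_rot'].round(2))
    c=cam(name,st); p,d=env.grab_frame(name)
    if pic: cv2.imwrite(pic,p)
    W=cloud(c,d)
    for lo,hi in bands:
        mk=((W[...,2]>lo)&(W[...,2]<hi)&(W[...,0]>box[0])&(W[...,0]<box[1])&(W[...,1]>box[2])&(W[...,1]<box[3])).astype(np.uint8)
        n,l,s,ce=cv2.connectedComponentsWithStats(mk)
        for i in range(1,n):
            if s[i,4]>100:
                q=W[l==i]; r=cv2.minAreaRect(q[:,:2].astype(np.float32))
                print(lo,s[i,4],np.round(r[0],1),np.round(r[1],1),round(r[2],2),'z',q[:,2].mean().round(1),p[l==i].mean(0).round(),'px',ce[i].round())
    for t,z in pts:
        for r in env.pinpoint(name,t)[:2]: print(t,round(r['score'],2),np.round(r['location']),on_plane(c,r['location'],z).round(1))
E
python3 -c "
from look import *
tops(pic='pics/w3.png',pts=[('grey_stone_center',15),('black_ferrule_center',17)])"
```

```text
10.025 [504.2  63.8 190.7] [1.7999e+02 1.0000e-02 8.2410e+01]
25.3 315 [570.6 143.1] [20.4 20.6] 81.49 z 26.7 [184. 239. 248.] px [395. 117.]
25.3 395 [578.5  39.3] [33.6 36.9] 65.12 z 26.6 [71. 83. 98.] px [416. 245.]
25.3 110 [545.7 -55.5] [10.1 20.2] 56.85 z 26.8 [60. 68. 80.] px [386. 356.]
25.3 110 [419.1 -53.3] [23.3  6.3] 62.22 z 27.9 [176. 232. 243.] px [243. 371.]
20.5 1016 [538.  222.7] [14.3 46.1] 85.42 z 24.1 [151. 190. 188.] px [337.   9.]
20.5 2637 [516.8  17.2] [51.7 39.9] 82.41 z 22.0 [153. 179. 197.] px [343. 279.]
20.5 536 [508.3 -50.6] [11.9 39.2] 82.77 z 22.5 [158. 185. 203.] px [343. 353.]
grey_stone_center 0.7 [344. 301.] [515.3  -4.3  15. ]
black_ferrule_center 0.64 [385. 344.] [546.7 -49.6  17. ]
```

View pics/w3.png

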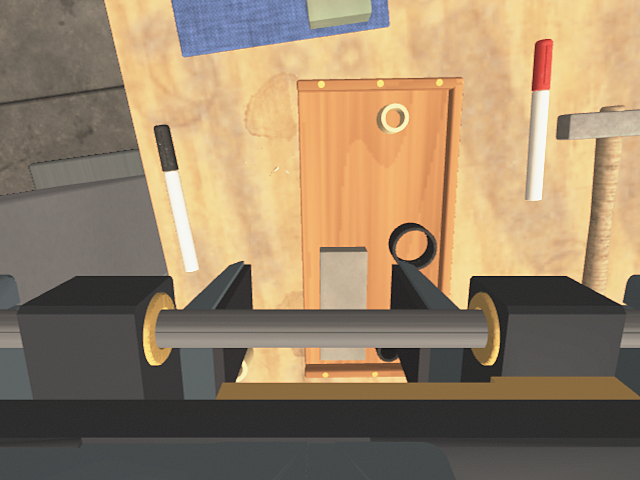

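The picture shows the green stone's end on the mat at (338,12). The grey stone is at (343,305), the loupe at (413,245), and the black ferrule peeks out at (386,352). The grey centre works out at about (513.5, −7.5).

Request:
arm_command(
  motion=[
    {"offset": [-0.035, 0.009, 0], "spin": 0},
    {"offset": [-0.0345, 0.0095, 0], "spin": 0},
    {"offset": [0, 0, 0.04], "spin": 0},
    {"offset": [0, 0, 0.04], "spin": 0},
    {"offset": [0, 0, 0], "spin": 0},
  ],
)

```text
time_s: 10.8
ee_pos: [512.2, -4.5, 108.0]
ee_rot: [-179.6, 0.0, 82.7]
force: [-0.1, -0.1, 0.3]
gripper_width: 62.0
gripper_force: 0.0
```

Request:
arm_command(
  motion=[
    {"offset": [0, 0, 0.035], "spin": 0},
    {"offset": [0, 0, 0.03], "spin": 0},
    {"offset": [0, 0, 0.015], "spin": 0},
    {"offset": [0, 0, 0.0085], "spin": 0},
    {"offset": [0, 0, 0], "spin": 0},
  ],
)

```text
time_s: 11.42
ee_pos: [514.7, -5.3, 22.4]
ee_rot: [180.0, -0.0, 82.6]
force: [0.5, 0.4, -0.1]
gripper_width: 62.1
gripper_force: 0.0
```

Request:
arm_command(
  motion=[
    {"offset": [0, 0, 0], "spin": 0},
    {"offset": [0, 0, 0], "spin": 0},
    {"offset": [0, 0, 0], "spin": 0},
    {"offset": [0, 0, 0], "spin": 0},
    {"offset": [0, 0, 0], "spin": 0},
  ],
  jaw=0.03,
)

```text
time_s: 12.05
ee_pos: [514.4, -5.6, 22.5]
ee_rot: [179.9, -0.0, 82.6]
force: [-1.8, -0.4, 5.6]
gripper_width: 39.9
gripper_force: 40.0
```

Request:
arm_command(
  motion=[
    {"offset": [0, 0, -0.02], "spin": 0},
    {"offset": [0, 0, -0.04], "spin": 0},
    {"offset": [0, 0, -0.05], "spin": 0},
    {"offset": [0, 0, -0.03], "spin": -0.129},
    {"offset": [0.04, 0, 0], "spin": 0},
  ],
)

```text
time_s: 12.68
ee_pos: [515.8, 33.4, 164.3]
ee_rot: [179.7, 0.0, 89.8]
force: [0.2, 0.3, -2.3]
gripper_width: 39.8
gripper_force: 40.0
```

Request:
arm_command(
  motion=[
    {"offset": [0.05, -0.012, 0], "spin": 0},
    {"offset": [0.05, -0.012, 0], "spin": 0},
    {"offset": [0.05, -0.012, 0], "spin": 0},
    {"offset": [0.05, -0.012, 0], "spin": 0},
    {"offset": [0.0406, -0.011, 0], "spin": 0},
  ],
)

```text
time_s: 13.3
ee_pos: [454.1, 276.7, 161.3]
ee_rot: [-180.0, 0.0, 90.0]
force: [2.0, -0.5, -3.0]
gripper_width: 39.7
gripper_force: 40.0
```

Request:
arm_command(
  motion=[
    {"offset": [0, 0, 0], "spin": 0},
    {"offset": [0, 0, 0.04], "spin": 0},
    {"offset": [0, 0, 0.03], "spin": 0},
    {"offset": [0, 0, 0], "spin": 0},
  ],
)

```text
time_s: 13.8
ee_pos: [453.4, 273.1, 89.6]
ee_rot: [-179.7, 0.2, 90.0]
force: [-0.5, -0.3, -1.3]
gripper_width: 39.4
gripper_force: 40.0
```

Request:
arm_command(
  motion=[
    {"offset": [0, 0, 0.035], "spin": 0},
    {"offset": [0, 0, 0.02], "spin": 0},
    {"offset": [0, 0, 0.01], "spin": 0},
    {"offset": [0, 0, 0.005], "spin": 0},
    {"offset": [0, 0, 0], "spin": 0},
  ],
)

```text
time_s: 14.42
ee_pos: [455.6, 275.2, 22.5]
ee_rot: [179.9, -0.0, 90.0]
force: [-0.5, 0.2, -2.1]
gripper_width: 39.8
gripper_force: 40.0
```

Request:
arm_command(
  motion=[
    {"offset": [0, 0, 0.0017], "spin": 0},
    {"offset": [0, 0, 0], "spin": 0},
  ],
)

```text
time_s: 14.68
ee_pos: [455.3, 275.2, 20.7]
ee_rot: [180.0, -0.0, 90.0]
force: [-0.2, 0.6, -1.8]
gripper_width: 39.8
gripper_force: 40.0
```

Request:
arm_command(
  motion=[
    {"offset": [0, 0, 0], "spin": 0},
    {"offset": [0, 0, 0], "spin": 0},
    {"offset": [0, 0, 0], "spin": 0},
  ],
  jaw=0.056,
)

```text
time_s: 15.05
ee_pos: [455.2, 275.1, 20.4]
ee_rot: [180.0, -0.0, 90.0]
force: [0.4, -0.5, -0.1]
gripper_width: 55.9
gripper_force: 0.0
```

Request:
arm_command(
  motion=[
    {"offset": [0, 0, -0.02], "spin": 0},
    {"offset": [0, 0, -0.05], "spin": 0},
    {"offset": [0, 0, -0.05], "spin": 0},
    {"offset": [-0.04, 0.035, -0.05], "spin": 0.06},
    {"offset": [-0.045, 0.04, 0], "spin": 0.067},
  ],
)

```text
time_s: 15.68
ee_pos: [524.9, 194.4, 187.5]
ee_rot: [179.5, -0.3, 82.8]
force: [0.4, -0.1, -0.4]
gripper_width: 55.8
gripper_force: 0.0
```

Request:
arm_command(
  motion=[
    {"offset": [0, 0, 0], "spin": 0},
    {"offset": [0, 0, 0], "spin": 0},
  ],
)

```text
time_s: 15.92
ee_pos: [521.7, 193.4, 182.6]
ee_rot: [-179.9, 0.0, 82.7]
force: [0.7, 0.2, 0.3]
gripper_width: 56.2
gripper_force: 0.0
```

```bash
python3 -c "
from look import *
tops(pic='pics/w4.png',bands=((19,32),))"
```

```text
15.925 [521.7 193.4 182.6] [-179.91    0.     82.69]
19 9152 [538.5 271.4] [108.2  46.1] 89.93 z 24.0 [160. 201. 201.] px [331. 123.]
19 6341 [455.1 273.3] [100.3  40.4] 89.99 z 20.2 [162. 189. 208.] px [222. 136.]
19 134 [563.9 144.4] [18.4  6.8] 84.94 z 25.0 [156. 204. 219.] px [380. 282.]
```

View pics/w4.png

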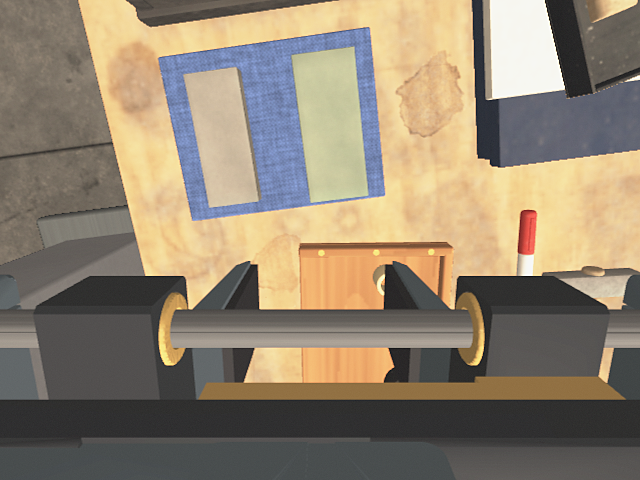

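Both stones lie flat on the mat: grey at (221,137) and green at (330,124). The cream ferrule peeks out at (381,281). Now I'll take the cream ferrule.

Request:
arm_command(
  motion=[
    {"offset": [-0.024, 0.0275, 0], "spin": 0},
    {"offset": [-0.024, 0.0275, 0], "spin": 0},
    {"offset": [0, 0, 0.04], "spin": 0},
    {"offset": [0, 0, 0.04], "spin": 0},
    {"offset": [0, 0, 0], "spin": 0},
  ],
  jaw=0.045,
  newtons=20,
)

```text
time_s: 16.6
ee_pos: [567.6, 139.5, 100.0]
ee_rot: [-179.6, 0.1, 82.8]
force: [0.5, -0.6, 1.0]
gripper_width: 45.2
gripper_force: 0.0
```

Request:
arm_command(
  motion=[
    {"offset": [0, 0, 0], "spin": 0},
    {"offset": [0, 0, 0.03], "spin": 0},
    {"offset": [0, 0, 0], "spin": 0},
  ],
)

```text
time_s: 16.98
ee_pos: [570.2, 139.2, 73.3]
ee_rot: [-179.9, 0.0, 82.8]
force: [0.5, 0.5, 0.2]
gripper_width: 45.2
gripper_force: 0.0
```

Request:
arm_command(
  motion=[
    {"offset": [0, 0, 0.025], "spin": 0},
    {"offset": [0, 0, 0.015], "spin": 0},
    {"offset": [0, 0, 0.008], "spin": 0},
    {"offset": [0, 0, 0], "spin": 0},
    {"offset": [0, 0, 0], "spin": 0},
  ],
)

```text
time_s: 17.6
ee_pos: [571.4, 139.1, 25.8]
ee_rot: [179.9, -0.0, 82.7]
force: [-0.2, 0.5, -0.1]
gripper_width: 44.6
gripper_force: 0.0
```

Request:
arm_command(
  motion=[
    {"offset": [0, 0, 0], "spin": 0},
    {"offset": [0, 0, 0], "spin": 0},
    {"offset": [0, 0, 0], "spin": 0},
    {"offset": [0, 0, 0], "spin": 0},
    {"offset": [0, 0, 0], "spin": 0},
  ],
  jaw=0.01,
)

```text
time_s: 18.23
ee_pos: [570.9, 138.9, 25.3]
ee_rot: [180.0, -0.0, 82.7]
force: [-0.3, -0.7, 2.5]
gripper_width: 20.7
gripper_force: 20.0
```

Run:
```python
from h import *
# jar mouth from fixed cameras: orange pixels near rim height
for n in ['scene','side']:
    c=cam(n); d=np.load(f'{n}0.npy'); p=cv2.imread(f'pics/{n}0.png'); W=cloud(c,d)
    h=cv2.cvtColor(p,cv2.COLOR_BGR2HSV)
    m=(W[...,2]>95)&(W[...,2]<112)&(abs(W[...,0]-468)<70)&(abs(W[...,1]+172)<70)&(h[...,1]>150)
    q=W[m].astype(np.float32); print(n,len(q),cv2.minEnclosingCircle(q[:,:2]),q[:,2].max())
    v,u=np.nonzero((h[...,1]>180)&(h[...,0]<20)&(abs(W[...,0]-468)<70)&(abs(W[...,1]+172)<70)); 
    print(cv2.minEnclosingCircle(np.array([on_plane(c,x,104)[:2] for x in zip(u,v)],np.float32)))
```

```text
Traceback (most recent call last):
cv2.error: OpenCV(4.12.0) /io/opencv/modules/imgproc/src/shapedescr.cpp:201: error: (-215:Assertion failed) count >= 0 && (depth == CV_32F || depth == CV_32S) in function 'minEnclosingCircle'
```

Request:
arm_command(
  motion=[
    {"offset": [0, 0, -0.02], "spin": 0},
    {"offset": [0, 0, -0.04], "spin": 0},
    {"offset": [0, 0, -0.05], "spin": 0},
    {"offset": [0, 0, -0.04], "spin": 0},
    {"offset": [0, 0, 0], "spin": 0},
  ],
)

```text
time_s: 18.85
ee_pos: [572.7, 139.4, 178.6]
ee_rot: [179.6, -0.2, 82.7]
force: [-0.7, -0.2, -0.9]
gripper_width: 21.1
gripper_force: 20.0
```

Run:
```python
from h import *
st=env.state(); print(st['gripper_width'],st['ee_pos'])
ims=[]
for n in ['scene','side']:
    c=cam(n); m,Rm,e=c; p,d=env.grab_frame(n); W=cloud(c,d)
    q=Rm.T@(st['ee_pos']+[0,0,-10]-e); u=int(m['cx']+m['fx']*q[0]/q[2]); v=int(m['cy']+m['fy']*q[1]/q[2]); print(n,u,v)
    pp=cv2.copyMakeBorder(p,100,100,100,100,0); ims.append(cv2.resize(pp[v+40:v+160,u+40:u+160],(400,400)))
    h=cv2.cvtColor(p,cv2.COLOR_BGR2HSV)
    k=((h[...,1]>150)&(h[...,0]<18)).astype(np.uint8); a=(438,318) if n=='scene' else (277,345)
    roi=np.zeros_like(k); roi[a[1]-45:a[1]+45,a[0]-45:a[0]+45]=1; k&=roi
    nn,l,s,ce=cv2.connectedComponentsWithStats(k); i=1+np.argmax(s[1:,4]); vv,uu=np.nonzero(l==i); print(s[i])
    Q=np.array([on_plane(c,x,104)[:2] for x in zip(uu,vv)],np.float32); print(cv2.minEnclosingCircle(Q))
cv2.imwrite('pics/g1.png',np.hstack(ims))
```

```text
21.093954850420975 [572.70949831 139.3568668  178.64380285]
scene 281 164
[416 284  50  39 968]
((468.56878662109375, -176.6890869140625), 35.79896545410156)
side 343 167
[ 248  300   74   69 1845]
((490.1226806640625, -155.56289672851562), 63.97176742553711)
```

View pics/g1.png

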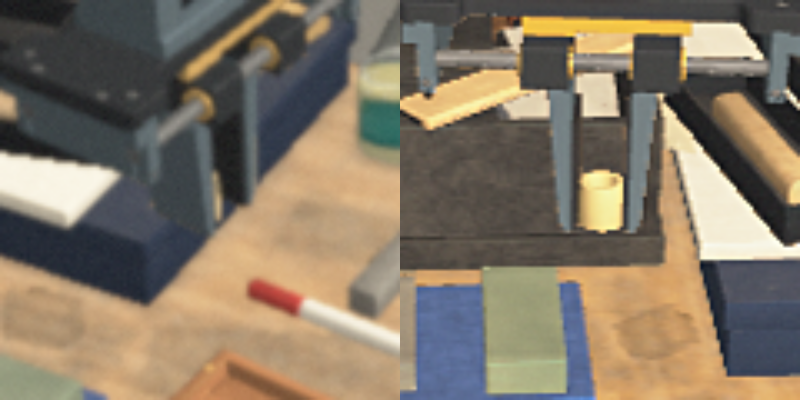

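Both views show the cream ferrule held upright between the pads, at (602,200) in the right half. Next I'll go over the jar.

Request:
arm_command(
  motion=[
    {"offset": [-0.045, -0.009, -0.02], "spin": 0},
    {"offset": [-0.045, -0.009, -0.02], "spin": 0},
    {"offset": [-0.045, -0.01, -0.02], "spin": 0},
    {"offset": [-0.045, -0.01, 0], "spin": 0},
    {"offset": [-0.045, -0.009, 0], "spin": 0},
  ],
)

```text
time_s: 19.58
ee_pos: [494.2, -79.5, 233.4]
ee_rot: [-179.8, -0.0, 82.7]
force: [-0.0, -0.2, -0.3]
gripper_width: 21.1
gripper_force: 20.0
```

Request:
arm_command(
  motion=[
    {"offset": [-0.045, -0.009, 0], "spin": 0},
    {"offset": [-0.045, -0.009, 0], "spin": 0},
    {"offset": [0, 0, 0], "spin": 0},
    {"offset": [0, 0, 0], "spin": 0},
  ],
)

```text
time_s: 20.08
ee_pos: [465.9, -164.9, 233.7]
ee_rot: [-179.9, -0.1, 82.7]
force: [0.8, -0.7, -0.1]
gripper_width: 21.1
gripper_force: 20.0
```

Run:
```python
from h import *
st=env.state(); print(st['gripper_width'],st['ee_pos'],st['ee_rot'])
c=cam('wrist',st); p,d=env.grab_frame('wrist'); cv2.imwrite('pics/w5.png',p); W=cloud(c,d)
for r in env.pinpoint('wrist','jar_mouth')[:2]: print(r['score'],r['location'],on_plane(c,r['location'],104))
h=cv2.cvtColor(p,cv2.COLOR_BGR2HSV)
k=((h[...,1]>150)&(h[...,0]<18)&(W[...,2]>80)&(W[...,2]<115)).astype(np.uint8)
nn,l,s,ce=cv2.connectedComponentsWithStats(k); i=1+np.argmax(s[1:,4]); vv,uu=np.nonzero(l==i); print(s[i])
print(cv2.minEnclosingCircle(np.array([on_plane(c,x,104)[:2] for x in zip(uu,vv)],np.float32)))
q=W[l==i]; q=q[q[:,2]>100]; print(len(q),cv2.minEnclosingCircle(q[:,:2].astype(np.float32)))
```

```text
21.115079002719895 [ 465.91599608 -164.85239429  233.71994513] [-1.79850603e+02 -7.67971183e-02  8.26894633e+01]
0.8 [328.1, 254.4] [ 468.84555666 -176.25586361  104.        ]
[ 333  212   40   65 1037]
((484.47808837890625, -170.2000274658203), 24.720029830932617)
208 ((488.673828125, -168.802001953125), 24.330461502075195)
```

View pics/w5.png

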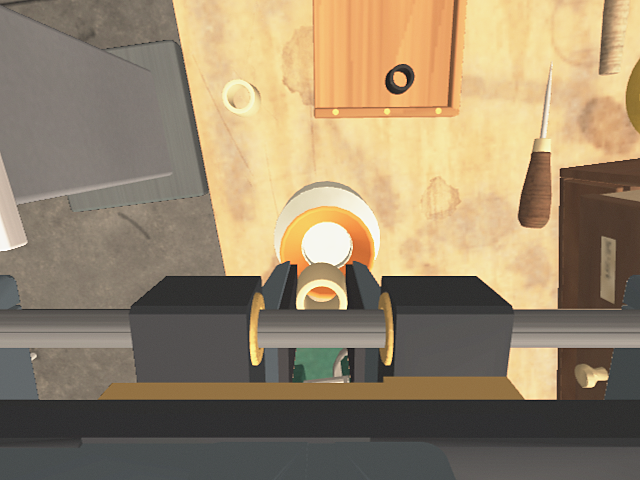

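The picture shows the jar mouth at (327,247), the held cream ferrule at (323,290), and the black ferrule in the tray at (400,79). The mouth is at about (468.7, −176.4). I'll lower the ferrule to just above the rim and release it.

Request:
arm_command(
  motion=[
    {"offset": [-0.015, 0.0043, 0], "spin": 0},
    {"offset": [0, 0, 0.04], "spin": 0},
    {"offset": [0, 0, 0.035], "spin": 0},
    {"offset": [0, 0, 0.02], "spin": 0},
    {"offset": [0, 0, 0.01], "spin": 0},
  ],
)

```text
time_s: 20.8
ee_pos: [468.7, -180.8, 128.9]
ee_rot: [-179.9, -0.0, 82.8]
force: [0.1, 0.4, 0.1]
gripper_width: 20.9
gripper_force: 20.0
```

Request:
arm_command(
  motion=[
    {"offset": [0, 0, 0.006], "spin": 0},
    {"offset": [0, 0, 0], "spin": 0},
    {"offset": [0, 0, 0], "spin": 0},
  ],
)

```text
time_s: 21.18
ee_pos: [469.3, -181.0, 124.8]
ee_rot: [179.9, 0.0, 82.7]
force: [-0.1, 0.8, -0.3]
gripper_width: 20.7
gripper_force: 20.0
```

Request:
arm_command(
  motion=[
    {"offset": [0, 0, 0.004], "spin": 0},
    {"offset": [0, 0, 0], "spin": 0},
  ],
)

```text
time_s: 21.42
ee_pos: [468.6, -180.7, 120.0]
ee_rot: [-180.0, -0.0, 82.7]
force: [0.6, -0.6, -0.6]
gripper_width: 20.8
gripper_force: 20.0
```

Request:
arm_command(
  motion=[
    {"offset": [0, 0, 0], "spin": 0},
    {"offset": [0, 0, 0], "spin": 0},
    {"offset": [0, 0, 0], "spin": 0},
    {"offset": [0, 0, 0], "spin": 0},
  ],
  jaw=0.045,
)

```text
time_s: 21.92
ee_pos: [468.8, -180.8, 120.1]
ee_rot: [180.0, -0.0, 82.7]
force: [0.7, -0.3, -0.1]
gripper_width: 44.9
gripper_force: 0.0
```

Request:
arm_command(
  motion=[
    {"offset": [0, 0, -0.03], "spin": 0},
    {"offset": [0, 0, -0.05], "spin": 0},
    {"offset": [0, 0, -0.03], "spin": 0},
    {"offset": [0, 0, 0], "spin": 0},
    {"offset": [0, 0, 0], "spin": 0},
  ],
)

```text
time_s: 22.55
ee_pos: [468.0, -180.4, 228.9]
ee_rot: [-179.9, -0.0, 82.7]
force: [-0.1, -0.1, 0.3]
gripper_width: 44.9
gripper_force: 0.0
```

Run:
```python
from look import *
tops(pic='pics/w6.png',bands=((25,32),))
p=cv2.imread('pics/w6.png'); cv2.imwrite('pics/w6c.png',cv2.resize(p[40:320,220:440],(660,600)))
```

```text
22.55 [ 468.  -180.4  228.9] [-1.7988e+02 -4.0000e-02  8.2720e+01]
25 284 [548.3 -51.9] [20.8 20.7] 83.22 z 26.7 [67. 77. 90.] px [399.  56.]
25 415 [411.6 -49.4] [28. 23.] 89.59 z 27.8 [192. 241. 246.] px [235.  75.]
25 182 [ 470.1 -177.7] [20.4 19.9] 82.44 z 25.9 [199. 243. 248.] px [324. 218.]
```

View pics/w6c.png

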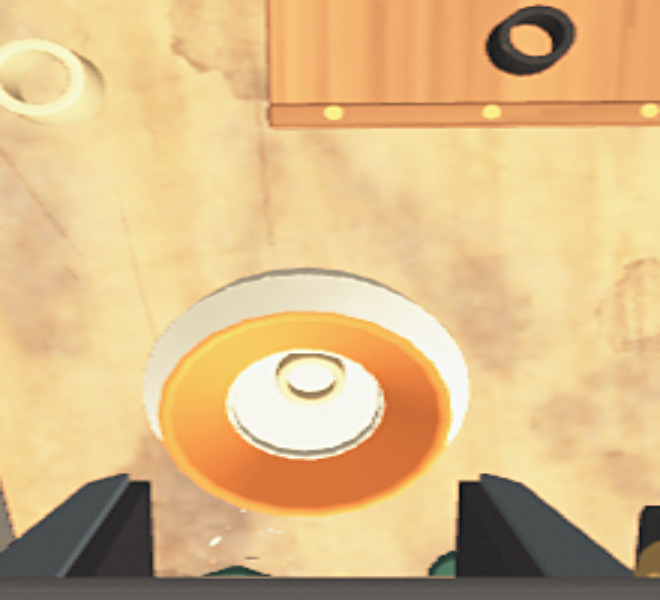

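The crop shows the cream ferrule standing on the jar floor at (312,378), and the black ferrule at (531,40), about (547, −52). I'll fetch the black one now.

Request:
arm_command(
  motion=[
    {"offset": [0.047, 0.021, 0], "spin": 0},
    {"offset": [0.047, 0.021, 0], "spin": 0},
    {"offset": [0.047, 0.0204, 0], "spin": 0},
    {"offset": [0, 0, 0.045], "spin": 0},
    {"offset": [0, 0, 0.045], "spin": 0},
  ],
)

```text
time_s: 23.22
ee_pos: [548.1, -47.9, 137.5]
ee_rot: [-179.9, 0.0, 82.8]
force: [-0.1, -0.3, -0.6]
gripper_width: 45.0
gripper_force: 0.0
```

Request:
arm_command(
  motion=[
    {"offset": [0, 0, 0.04], "spin": 0},
    {"offset": [0, 0, 0.02], "spin": 0},
    {"offset": [0, 0, 0], "spin": 0},
    {"offset": [0, 0, 0], "spin": 0},
  ],
)

```text
time_s: 23.72
ee_pos: [548.8, -48.8, 80.2]
ee_rot: [180.0, -0.0, 82.7]
force: [0.2, -0.5, -0.6]
gripper_width: 45.3
gripper_force: 0.0
```

Request:
arm_command(
  motion=[
    {"offset": [0, 0, 0.03], "spin": 0},
    {"offset": [0, 0, 0.017], "spin": 0},
    {"offset": [0, 0, 0.008], "spin": 0},
    {"offset": [0, 0, 0], "spin": 0},
    {"offset": [0, 0, 0], "spin": 0},
  ],
)

```text
time_s: 24.35
ee_pos: [549.3, -48.8, 26.0]
ee_rot: [179.9, -0.0, 82.7]
force: [-0.3, 0.5, 0.3]
gripper_width: 45.1
gripper_force: 0.0
```

Request:
arm_command(
  motion=[
    {"offset": [0, 0, 0], "spin": 0},
    {"offset": [0, 0, 0], "spin": 0},
    {"offset": [0, 0, 0], "spin": 0},
    {"offset": [0, 0, 0], "spin": 0},
    {"offset": [0, 0, 0], "spin": 0},
  ],
  jaw=0.01,
)

```text
time_s: 24.98
ee_pos: [548.7, -48.8, 25.3]
ee_rot: [180.0, -0.0, 82.7]
force: [-0.7, 0.3, 1.9]
gripper_width: 21.2
gripper_force: 20.0
```

Request:
arm_command(
  motion=[
    {"offset": [0, 0, -0.02], "spin": 0},
    {"offset": [0, 0, -0.05], "spin": 0},
    {"offset": [0, 0, -0.05], "spin": 0},
    {"offset": [0, 0, -0.05], "spin": 0},
    {"offset": [0, 0, -0.03], "spin": 0},
  ],
)

```text
time_s: 25.6
ee_pos: [549.1, -48.8, 227.7]
ee_rot: [179.8, -0.0, 82.7]
force: [0.9, -0.3, -0.2]
gripper_width: 21.0
gripper_force: 20.0
```

Request:
arm_command(
  motion=[
    {"offset": [-0.045, -0.021, 0], "spin": 0},
    {"offset": [-0.045, -0.022, 0], "spin": 0},
    {"offset": [-0.0433, -0.0206, 0], "spin": 0},
    {"offset": [0, 0, 0], "spin": 0},
    {"offset": [0, 0, 0.04], "spin": 0},
  ],
)

```text
time_s: 26.22
ee_pos: [470.9, -173.8, 187.1]
ee_rot: [179.5, 0.1, 82.7]
force: [-0.4, -0.3, 0.6]
gripper_width: 20.4
gripper_force: 20.0
```

Request:
arm_command(
  motion=[
    {"offset": [0, 0, 0.035], "spin": 0},
    {"offset": [0, 0, 0.02], "spin": 0},
    {"offset": [0, 0, 0.008], "spin": 0},
    {"offset": [0, 0, 0], "spin": 0},
    {"offset": [0, 0, 0], "spin": 0},
  ],
)

```text
time_s: 26.85
ee_pos: [469.4, -173.0, 122.9]
ee_rot: [179.9, 0.0, 82.7]
force: [0.5, -0.5, -0.1]
gripper_width: 20.8
gripper_force: 20.0
```

Request:
arm_command(
  motion=[
    {"offset": [0, 0, 0.002], "spin": 0},
    {"offset": [0, 0, 0], "spin": 0},
  ],
)

```text
time_s: 27.1
ee_pos: [468.7, -173.0, 120.4]
ee_rot: [180.0, 0.0, 82.7]
force: [-1.1, -0.1, -0.2]
gripper_width: 20.9
gripper_force: 20.0
```

Request:
arm_command(
  motion=[
    {"offset": [0, 0, 0], "spin": 0},
    {"offset": [0, 0, 0], "spin": 0},
    {"offset": [0, 0, 0], "spin": 0},
    {"offset": [0, 0, 0], "spin": 0},
  ],
  jaw=0.045,
)

```text
time_s: 27.6
ee_pos: [468.5, -173.0, 120.0]
ee_rot: [-180.0, -0.0, 82.7]
force: [0.3, -1.0, 0.6]
gripper_width: 44.8
gripper_force: 0.0
```

Request:
arm_command(
  motion=[
    {"offset": [0, 0, -0.03], "spin": 0},
    {"offset": [0, 0, -0.05], "spin": 0},
    {"offset": [0, 0, -0.03], "spin": 0},
    {"offset": [0, 0, 0], "spin": 0},
    {"offset": [0, 0, 0], "spin": 0},
  ],
)

```text
time_s: 28.22
ee_pos: [467.8, -172.7, 229.0]
ee_rot: [-179.9, -0.0, 82.7]
force: [-0.5, 0.6, 0.1]
gripper_width: 45.1
gripper_force: 0.0
```

Run:
```python
from look import *
tops(pic='pics/w7.png',bands=((13,100),),box=(430,505,-215,-140))
p=cv2.imread('pics/w7.png'); cv2.imwrite('pics/w7c.png',cv2.resize(p[140:320,230:420],(600,568)))
```

```text
28.225 [ 467.8 -172.7  229. ] [-1.7989e+02 -3.0000e-02  8.2720e+01]
13 1276 [ 467.6 -154.7] [30.  75.1] 89.26 z 63.0 [203. 228. 237.] px [320. 200.]
13 4148 [ 468.4 -176.4] [61.9 61.5] 67.58 z 86.0 [ 84. 147. 217.] px [323. 244.]
```

View pics/w7c.png

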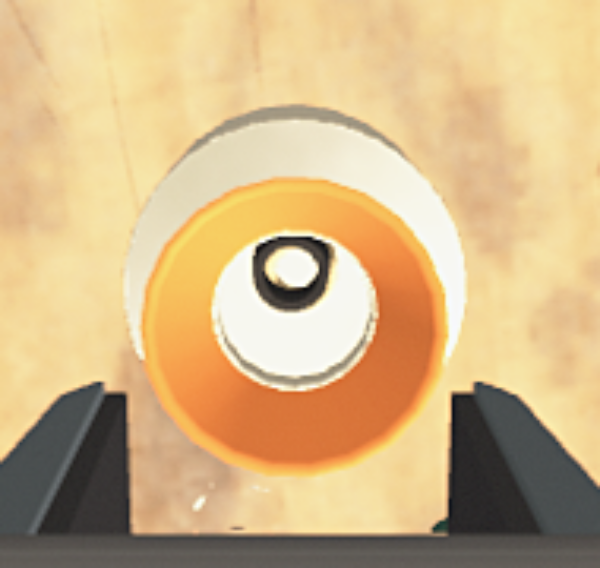

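The crop shows the black ferrule at (293,270), well below the neck and stacked on the cream one, so its centre is at z ≈ 38. That is inside the body. Now the stones go back, grey first.

Request:
arm_command(
  motion=[
    {"offset": [0, 0, 0], "spin": -0.127},
    {"offset": [0.05, -0.002, 0], "spin": 0},
    {"offset": [0.055, -0.002, 0], "spin": 0},
    {"offset": [0.055, -0.002, 0], "spin": 0},
    {"offset": [0.055, -0.002, 0], "spin": 0},
  ],
  jaw=0.056,
  newtons=40,
)

```text
time_s: 28.9
ee_pos: [459.6, 43.6, 228.6]
ee_rot: [-179.8, 0.0, 90.0]
force: [0.6, 0.6, -0.8]
gripper_width: 56.0
gripper_force: 0.0
```

Request:
arm_command(
  motion=[
    {"offset": [0.055, -0.002, 0], "spin": 0},
    {"offset": [0.055, -0.002, 0], "spin": 0},
    {"offset": [0.055, 0, 0], "spin": 0},
    {"offset": [0.05, 0, 0], "spin": 0},
    {"offset": [0.0178, 0, 0], "spin": 0},
  ],
)

```text
time_s: 29.52
ee_pos: [455.7, 276.8, 228.3]
ee_rot: [-179.8, 0.1, 90.2]
force: [-0.3, -0.5, -0.2]
gripper_width: 56.1
gripper_force: 0.0
```

Request:
arm_command(
  motion=[
    {"offset": [0, 0, 0.05], "spin": 0},
    {"offset": [0, 0, 0.05], "spin": 0},
    {"offset": [0, 0, 0.03], "spin": 0},
    {"offset": [0, 0, 0], "spin": 0},
    {"offset": [0, 0, 0], "spin": 0},
  ],
)

```text
time_s: 30.15
ee_pos: [457.3, 274.8, 100.9]
ee_rot: [179.9, -0.0, 90.0]
force: [-0.2, 0.3, 0.2]
gripper_width: 56.1
gripper_force: 0.0
```

Request:
arm_command(
  motion=[
    {"offset": [0, -0.0015, 0.035], "spin": 0},
    {"offset": [0, 0, 0.025], "spin": 0},
    {"offset": [0, 0, 0.012], "spin": 0},
    {"offset": [0, 0, 0.007], "spin": 0},
    {"offset": [0, 0, 0], "spin": 0},
  ],
)

```text
time_s: 30.78
ee_pos: [455.5, 275.1, 21.6]
ee_rot: [179.9, -0.0, 90.0]
force: [-0.1, -0.5, 0.6]
gripper_width: 56.0
gripper_force: 0.0
```

Request:
arm_command(
  motion=[
    {"offset": [0, 0, 0], "spin": 0},
    {"offset": [0, 0, 0], "spin": 0},
    {"offset": [0, 0, 0], "spin": 0},
    {"offset": [0, 0, 0], "spin": 0},
    {"offset": [0, 0, 0], "spin": 0},
  ],
  jaw=0.03,
)

```text
time_s: 31.4
ee_pos: [455.5, 275.1, 21.7]
ee_rot: [179.9, -0.0, 90.0]
force: [-0.8, 0.2, 6.1]
gripper_width: 40.0
gripper_force: 40.0
```

Request:
arm_command(
  motion=[
    {"offset": [0, 0, -0.02], "spin": 0},
    {"offset": [0, 0, -0.04], "spin": 0},
    {"offset": [0, 0, -0.05], "spin": 0},
    {"offset": [0, 0, -0.03], "spin": 0},
    {"offset": [-0.04, 0, 0], "spin": 0},
  ],
)

```text
time_s: 32.02
ee_pos: [456.8, 236.7, 163.4]
ee_rot: [179.7, -0.2, 90.2]
force: [0.1, -1.3, -1.4]
gripper_width: 39.6
gripper_force: 40.0
```

Request:
arm_command(
  motion=[
    {"offset": [-0.05, 0.012, 0], "spin": 0},
    {"offset": [-0.05, 0.012, 0], "spin": 0},
    {"offset": [-0.05, 0.012, 0], "spin": 0},
    {"offset": [-0.05, 0.012, 0], "spin": 0},
    {"offset": [-0.0407, 0.0109, 0], "spin": 0},
  ],
)

```text
time_s: 32.65
ee_pos: [513.6, -7.8, 160.5]
ee_rot: [-179.9, -0.0, 90.0]
force: [1.0, -0.4, -1.5]
gripper_width: 39.5
gripper_force: 40.0
```

Request:
arm_command(
  motion=[
    {"offset": [0, 0, 0], "spin": 0.129},
    {"offset": [0, 0, 0.04], "spin": 0},
    {"offset": [0, 0, 0.04], "spin": 0},
    {"offset": [0, 0, 0.01], "spin": 0},
    {"offset": [0, 0, 0], "spin": 0},
  ],
)

```text
time_s: 33.28
ee_pos: [513.9, -5.8, 70.9]
ee_rot: [-179.9, -0.0, 82.6]
force: [0.2, 0.2, -1.5]
gripper_width: 40.0
gripper_force: 40.0
```

Request:
arm_command(
  motion=[
    {"offset": [0, 0, 0], "spin": 0},
    {"offset": [0, 0, 0], "spin": 0},
  ],
)

```text
time_s: 33.52
ee_pos: [514.9, -5.8, 72.4]
ee_rot: [179.8, -0.0, 82.6]
force: [-0.2, -0.4, -2.3]
gripper_width: 39.8
gripper_force: 40.0
```

Request:
arm_command(
  motion=[
    {"offset": [0, 0, 0.025], "spin": 0},
    {"offset": [0, 0, 0.013], "spin": 0},
    {"offset": [0, 0, 0.006], "spin": 0},
    {"offset": [0, 0, 0.0025], "spin": 0},
    {"offset": [0, 0, 0], "spin": 0},
  ],
)

```text
time_s: 34.15
ee_pos: [514.3, -5.9, 24.8]
ee_rot: [180.0, -0.0, 82.6]
force: [-0.2, 0.3, -0.4]
gripper_width: 39.5
gripper_force: 40.0
```

Request:
arm_command(
  motion=[
    {"offset": [0, 0, 0.0008], "spin": 0},
    {"offset": [0, 0, 0], "spin": 0},
  ],
)

```text
time_s: 34.4
ee_pos: [514.1, -5.8, 24.0]
ee_rot: [180.0, -0.0, 82.6]
force: [-0.0, 0.3, -1.4]
gripper_width: 39.7
gripper_force: 40.0
```

Request:
arm_command(
  motion=[
    {"offset": [0, 0, 0], "spin": 0},
    {"offset": [0, 0, 0], "spin": 0},
    {"offset": [0, 0, 0], "spin": 0},
  ],
  jaw=0.06,
)

```text
time_s: 34.78
ee_pos: [514.1, -5.8, 23.9]
ee_rot: [180.0, -0.0, 82.6]
force: [-0.0, 0.3, -1.0]
gripper_width: 59.7
gripper_force: 0.0
```

Request:
arm_command(
  motion=[
    {"offset": [0, 0, -0.02], "spin": 0},
    {"offset": [0, 0, -0.05], "spin": 0},
    {"offset": [0, 0, -0.05], "spin": 0},
    {"offset": [0, 0, -0.02], "spin": -0.129},
    {"offset": [0.05, 0.005, 0], "spin": 0},
  ],
)

```text
time_s: 35.4
ee_pos: [520.5, 42.7, 166.2]
ee_rot: [179.7, 0.0, 89.8]
force: [0.7, 0.4, -0.5]
gripper_width: 60.1
gripper_force: 0.0
```

Request:
arm_command(
  motion=[
    {"offset": [0.05, 0.005, 0], "spin": 0},
    {"offset": [0.05, 0.005, 0], "spin": 0},
    {"offset": [0.05, 0.005, 0], "spin": 0},
    {"offset": [0.05, 0.005, 0], "spin": 0},
    {"offset": [0.0297, 0, 0], "spin": 0},
  ],
  jaw=0.064,
)

```text
time_s: 36.02
ee_pos: [539.0, 276.2, 163.6]
ee_rot: [180.0, -0.0, 90.1]
force: [0.7, 0.1, 0.2]
gripper_width: 64.0
gripper_force: 0.0
```

Request:
arm_command(
  motion=[
    {"offset": [0, 0, 0.04], "spin": 0},
    {"offset": [0, 0, 0.03], "spin": 0},
    {"offset": [0, 0, 0], "spin": 0},
    {"offset": [0, 0, 0], "spin": 0},
    {"offset": [0, 0, 0], "spin": 0},
  ],
)

```text
time_s: 36.65
ee_pos: [540.0, 274.2, 95.5]
ee_rot: [179.8, -0.1, 90.0]
force: [0.0, -0.5, -0.7]
gripper_width: 64.2
gripper_force: 0.0
```

Request:
arm_command(
  motion=[
    {"offset": [0, -0.0005, 0.035], "spin": 0},
    {"offset": [0, 0, 0.022], "spin": 0},
    {"offset": [0, 0, 0.01], "spin": 0},
    {"offset": [0, 0, 0.0065], "spin": 0},
    {"offset": [0, 0, 0], "spin": 0},
  ],
)

```text
time_s: 37.28
ee_pos: [538.8, 274.0, 20.7]
ee_rot: [180.0, -0.0, 90.0]
force: [0.2, 0.7, -0.2]
gripper_width: 64.2
gripper_force: 0.0
```

Request:
arm_command(
  motion=[
    {"offset": [0, 0, 0], "spin": 0},
    {"offset": [0, 0, 0], "spin": 0},
    {"offset": [0, 0, 0], "spin": 0},
    {"offset": [0, 0, 0], "spin": 0},
    {"offset": [0, 0, 0], "spin": 0},
  ],
  jaw=0.03,
)

```text
time_s: 37.9
ee_pos: [538.8, 274.0, 20.9]
ee_rot: [179.9, -0.0, 90.0]
force: [0.4, 0.5, 5.2]
gripper_width: 46.0
gripper_force: 40.0
```

Request:
arm_command(
  motion=[
    {"offset": [0, 0, -0.02], "spin": 0},
    {"offset": [0, 0, -0.04], "spin": 0},
    {"offset": [0, 0, -0.05], "spin": 0},
    {"offset": [0, 0, -0.03], "spin": 0},
    {"offset": [0, 0, 0], "spin": 0},
  ],
)

```text
time_s: 38.52
ee_pos: [539.3, 274.3, 161.8]
ee_rot: [179.8, -0.1, 90.0]
force: [0.3, 0.4, -4.0]
gripper_width: 45.8
gripper_force: 40.0
```

Run:
```python
from look import *
c=cam('side'); p,d=env.grab_frame('side'); W=cloud(c,d); cv2.imwrite('pics/s2.png',p)
for nm in ['side0',None]:
    D=np.load('side0.npy') if nm else d; Q=cloud(c,D)
    for lo,hi in ((20,25.5),):
        m=((Q[...,2]>lo)&(Q[...,2]<hi)&(Q[...,0]>480)&(Q[...,0]<545)&(Q[...,1]>-70)&(Q[...,1]<46)).astype(np.uint8)
        n,l,s,ce=cv2.connectedComponentsWithStats(m); i=1+np.argmax(s[1:,4]); print(s[i,4],cv2.minAreaRect(Q[l==i][:,:2].astype(np.float32)))
```

```text
1147 ((515.0068969726562, -7.497283935546875), (103.18866729736328, 40.402374267578125), 82.91228485107422)
1152 ((515.264404296875, -7.547920227050781), (103.70610046386719, 40.19236373901367), 82.75300598144531)
```

The side camera puts the grey stone back within about 0.3 mm of its start pose. Now the green one.

Request:
arm_command(
  motion=[
    {"offset": [-0.055, -0.0044, 0], "spin": 0},
    {"offset": [-0.055, -0.0044, 0], "spin": 0},
    {"offset": [-0.055, -0.0044, 0], "spin": 0},
    {"offset": [0, 0, 0], "spin": 0.124},
    {"offset": [0, 0, 0.04], "spin": 0},
  ],
)

```text
time_s: 39.2
ee_pos: [526.3, 108.1, 119.9]
ee_rot: [179.8, -0.1, 82.7]
force: [0.1, 1.0, -3.1]
gripper_width: 46.2
gripper_force: 40.0
```

Request:
arm_command(
  motion=[
    {"offset": [0, 0, 0.04], "spin": 0},
    {"offset": [0, 0, 0.01], "spin": 0},
    {"offset": [0, 0, 0], "spin": 0},
    {"offset": [0, 0, 0], "spin": 0},
    {"offset": [0, 0, 0], "spin": 0},
  ],
)

```text
time_s: 39.83
ee_pos: [526.1, 109.1, 71.5]
ee_rot: [179.9, -0.1, 82.9]
force: [-0.3, -0.4, -2.7]
gripper_width: 45.5
gripper_force: 40.0
```

Request:
arm_command(
  motion=[
    {"offset": [0, 0, 0.025], "spin": 0},
    {"offset": [0, 0, 0.013], "spin": 0},
    {"offset": [0, 0, 0.006], "spin": 0},
    {"offset": [0, 0, 0.0035], "spin": 0},
    {"offset": [0, 0, 0], "spin": 0},
  ],
)

```text
time_s: 40.45
ee_pos: [525.7, 108.9, 23.2]
ee_rot: [179.9, -0.0, 82.9]
force: [-0.2, 0.6, -3.6]
gripper_width: 46.4
gripper_force: 40.0
```

Request:
arm_command(
  motion=[
    {"offset": [0, 0, 0], "spin": 0},
    {"offset": [0, 0, 0], "spin": 0},
  ],
)

```text
time_s: 40.7
ee_pos: [525.4, 108.9, 23.0]
ee_rot: [180.0, -0.0, 82.9]
force: [0.3, 0.9, -2.8]
gripper_width: 46.1
gripper_force: 40.0
```

Request:
arm_command(
  motion=[
    {"offset": [0, 0, 0], "spin": 0},
    {"offset": [0, 0, 0], "spin": 0},
    {"offset": [0, 0, 0], "spin": 0},
  ],
  jaw=0.066,
)

```text
time_s: 41.08
ee_pos: [525.5, 108.9, 23.0]
ee_rot: [180.0, -0.0, 82.9]
force: [-1.1, 0.3, 0.6]
gripper_width: 65.9
gripper_force: 0.0
```

Request:
arm_command(
  motion=[
    {"offset": [0, 0, -0.02], "spin": 0},
    {"offset": [0, 0, -0.05], "spin": 0},
    {"offset": [0, 0, -0.06], "spin": 0},
    {"offset": [0, 0, -0.06], "spin": 0},
    {"offset": [0, 0, -0.04], "spin": 0},
  ],
)

```text
time_s: 41.7
ee_pos: [525.8, 108.9, 256.1]
ee_rot: [179.8, -0.1, 82.9]
force: [-0.6, 0.1, -0.8]
gripper_width: 65.9
gripper_force: 0.0
```

Request:
arm_command(
  motion=[
    {"offset": [-0.025, 0, 0], "spin": 0},
    {"offset": [-0.01, 0, 0], "spin": 0},
    {"offset": [0, 0, 0], "spin": 0},
    {"offset": [0, 0, 0], "spin": 0},
    {"offset": [0, 0, 0], "spin": 0},
  ],
)

```text
time_s: 42.32
ee_pos: [520.9, 74.6, 252.3]
ee_rot: [-180.0, -0.0, 82.9]
force: [0.3, 0.5, 0.2]
gripper_width: 66.0
gripper_force: 0.0
```

```bash
python3 -c "
from look import *
tops(pic='pics/w8.png',bands=((19.8,32),),box=(470,600,-80,170))"
```

```text
42.325 [520.9  74.6 252.3] [-1.7995e+02 -1.0000e-02  8.2920e+01]
19.8 5624 [525. 106.] [107.9  46.1] 82.93 z 26.0 [149. 188. 189.] px [322. 181.]
19.8 444 [577.8  38.1] [35.9 36.6] 39.13 z 25.7 [64. 74. 87.] px [384. 246.]
19.8 2380 [516.1  10.6] [64.2 40.1] 82.57 z 21.9 [151. 176. 195.] px [325. 278.]
```

View pics/w8.png

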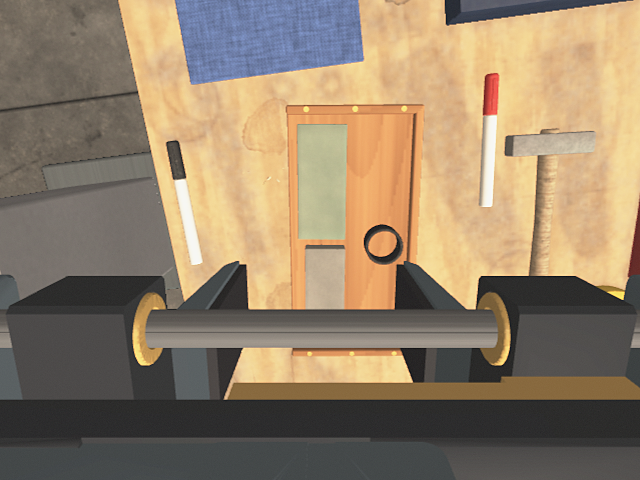

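The picture shows both stones back in the tray, green at (322,181) and grey at (325,278), with the loupe at (384,246). The fitted poses are within about 2 mm of the start.

```bash
python3 -c "
from workcell import env
print(env.job_done())"
```

```text
the job is handed in; nothing more can be done
None
```

The job is handed in with no verdict shown: both stones were measured back in the tray within about 2 mm of where they lay, both ferrules were last seen inside the jar below its neck (black stacked on cream), and the loupe and markers were left alone.

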